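# Locate a drilled block in a cam-clamp fixture and lock it

## Task

Clamp the drilled block in the fixture, ready for deburring: with the fingertips, push it along the plate until its end is fully home against the end stop, and only then push the cam lever round with one finger, all the way to its stop pin, so that the cam clamps the block flat against the fence. Only push: nothing is to be picked up, and the small parts lying around the fixture stay where they are.

Things in the scene. Friction and masses are not known exactly. Their poses are not given: they have to be found in the camera images.
- clamp_fixture: cam-clamp fixture bolted to the bench: aluminium plate 170 (x) x 130 (y) x 12 mm, spanning x -85..85, y -77..53; origin at bench level, z up. +x is the way the block is pushed and at yaw 0 points away from the robot (yaw -0.1 to 0.5). Screw heads at x -76 and 76, y -68 and 44, tops 19 mm above the bench. The block's origin is at x 20, y 20 when home and clamped.
- end_stop (a point): middle of the end stop's working face, 24 mm above the bench (fixture frame x 45, y 20): a steel bar 15 (x) x 27 (y) mm, top 30 mm above the bench, lying beyond this face towards +x; the block's end goes against this face
- fence (a point): middle of the fence's working face, 24 mm above the bench (fixture frame x 8, y 36): a steel bar along x, 105 x 14 mm (x -44..61, y 36..50), top 30 mm above the bench; the cam clamps the block's long side against this face
- drilled_block: plain grey steel block with holes in its top, 32 (its x) x 50 (its y) x 16 mm, 0.16 to 0.24 kg; origin at the centre of its underside. It lies loose on the plate (top 28 mm above the bench), its length roughly along the fixture's x, 50 to 70 mm short of the end stop, 1 to 6 mm off the fence; it slides with 1 to 3 N.
- lever_angle (a joint): lever angle, rad, growing clockwise seen from above: 0 open, 1.85 arm on its stop pin (hard stop). At angle a the arm points along -5 degrees minus a in the fixture frame (0 = its +x, positive towards +y); a starts at 0 to 0.25. Stays where left (friction 0.08 N m). From 0.6 on the cam slides the block to the fence, from 1.3 it bites and the push rises to 5-12 N; locked past 1.75.
- cam_pivot (a point): the lever's upright pivot axis at the plate's top, 12 mm above the bench (fixture frame x 12, y -18). The hub is 22 mm across; the pivot screw's top stands 45 mm above the bench
- lever_handle (a point): on the axis of the lever's round black handle, 85 mm from the pivot, 39.5 mm above the bench. The handle is a level round bar along the arm, 54 to 108 mm from the pivot, 15 mm thick at its inner end, 19 mm here; below it 18 mm are free above the plate, more beyond the plate's edge. Nearer the pivot the arm is a steel bar 13 mm wide, 29 to 38 mm above the bench.
- cam_lever: the lever with its cam, an eccentric steel disc under the hub: radius 16 mm, its centre 7 mm off the pivot, 14 to 28 mm above the bench. Origin on the pivot at the plate's top. Open, it leaves the block about 7 mm of play between cam and fence; locked, it presses on the block's long side, near the middle.
- stop_pin (a point): top centre of an upright steel pin, 9 mm thick, 42 mm above the bench, that stops the lever's arm at the locked end
- hex_key: bystander: L-shaped black hex key, 31x76x5 mm, lying beside the fixture beyond the fence; origin at the centre of its underside
- relay_0: bystander: grey and black plug-in relay, 22x28x36 mm, standing beside the fixture beyond the fence; origin at the centre of its underside
- terminal_0: bystander: grey terminal block, 40x48x10 mm, lying on the bench on the lever's side of the fixture; origin at the centre of its underside
Mind the look-alikes: they are no part of the job. Leave any blue or purple look-alike of the drilled_block alone.

How it is judged:
By the outcome, as a careful person would: the job done as asked, in the order asked, and still so for the second after the job is handed in, with the robot touching nothing.
It also fails if it takes over 48 s, if anything falls off the work surface, if the arm or the gripper's body presses on something with over 40 N, if the wrist force passes 120 N, or if a joint passes its speed limit or range.

## Robot

A 6-joint arm with a two-finger parallel gripper is mounted at the origin on a cart in front of the work surface, level with it; the furniture and walls round the work are solid. World frame = base frame: x ahead of the robot, y to its left, z up, the work surface at z = 0. Lengths are in mm, angles in rad, forces in N, time in s.
With the tool pointing down it reaches from about 275 to 750 mm from the base axis. Payload 10.2 kg.
Tool frame: the origin (TCP) lies on the front face of the gripper's body, between the roots of the fingers; the fingertips stand 73 mm ahead of it and the grasp point (between the pads) lies 54 mm ahead of it; z points along the fingers, y is the line along which they close (so a half turn about z gives the same grasp; the last joint's range is limited). The gripper opens to 85 mm and grips with 20 to 120 N. Pads are 22 mm wide; open, the fingers measure 114 mm over their backs; the gripper's body (76 mm by 85 mm) begins 54 mm behind the grasp point. The pads swing forward as they close: fully open they stand 13 mm farther back than shut.
Start: joints at [-0.223, 0.313, 1.498, -0, 1.331, -0.223], TCP at [525.006, -0.014, 303.894] pointing down, gripper open.
Joint ranges: [-2.94, 2.94], [-0.97, 2.17], [0.19, 2.56], [-1.23, 4.37], [0.02, 3.11], [-2.88, 2.88]. Speed limits (rad/s): [2.39, 2.39, 3.01, 3.14, 3.14, 3.14].

## Interface

Orientations are given as a unit quaternion [w, x, y, z].
In Python, from rig import * gives the robot as it stands.
- The arm moves only by the tool step_arm, never from a script. Its argument "plan" is a list of rows, each an object with "offset": the shift along the tool's x, y, z in cm, a list of three; "rot": the turn, a rotation vector about the tool's x, y, z in degrees, a list of three; "gripper": the finger opening in cm, from 0 to 8.54. In form: [{"offset": [x, y, z], "rot": [wx, wy, wz], "gripper": gripper}, ...]. A call has 1 to 12 rows; each row is the pose to reach, as a shift and turn from the pose commanded when the call began, along the tool's axes at that moment; what a row does not reach only later rows make up. A row lasts 1/10 s, in which the tool goes at most 50 mm and 8.59 degrees, less where a joint would pass 70% of its speed; a pose out of reach is approached as far as the arm can. A call with a gripper value outside its range is refused whole. The fingers move at their own pace and stop on an object; "squeeze" is the grip in N (left out, the last holds). Time passes only in rows, so rows that repeat a pose let the fingers close. It gives the time, the measured TCP pose, the force, the opening and the grip force at its end, in the units of the state.
- sense(): the state, without advancing time (a new reading comes with each control period).
- capture(name): name is "scene" or "side" or "wrist"; returns a dict with "color" (400x640x3 uint8, red, green, blue), "depth" (400x640 float32, mm along the optical axis (not along the pixel's ray), 0 where there is no reading), "vertical_fov" (degrees; the focal length in pixels is half the picture's height over the tangent of half this angle, whatever the lens; pixels are square), "cx", "cy" (the principal point, pixels), "rvec" (rotation vector, rad) and "tvec" (3), from world to camera coordinates, as OpenCV has them; the wrist camera has in their place "mount" (4x4, takes a point from camera to tool coordinates, whose origin is the TCP and whose axes are the flange's). Camera axes: x right, y down, z forward; pixel columns grow to the right and rows downward; lengths in mm; the calibration is good to about 2 mm. A picture is of the moment at which its call begins: read the wrist's pose just before it.
- finish_job(): hands the job in; it is judged then, once.
The state is a dict: "time_s": time; "joints": joint angles; "dq": joint speeds; "tau": joint torques, N m; "eef_pos": TCP position; "ee_rot": TCP orientation; "force": force on the tool from outside, world axes, zero at the start; "wrist_torque": the same for the moment, N m; "grip_width": opening from 0.0 (shut) to 1.0 (fully open); "grip_force": force on a finger pad.
Only numpy, scipy, OpenCV 4.12 (cv2) and the standard library are available. Lean on these libraries where they do the work, as an engineer would, in place of code of your own. Each camera call takes 0.05 s, during which the arm holds its last target. There are 200 camera calls.

## Working session

There is one attempt and no reset: what is moved stays moved. The work goes in short steps, Python scripts to look and compute and a tool call to move; the robot and the scene stay as the last step left them, time stands still between calls to the robot, and variables do not carry over. Pictures are saved under pics/ and viewed, at most 10 in all, crops included, and the job is handed in when it is done.

Besides the shell and the picture viewer there is one more tool, called after "Call:" as name(argument=value, ...) on one line, values as JSON. step_arm: Moves the arm, as the interface text tells. Its arguments: {"type":"object","properties":{"plan":{"type":"array"},"squeeze":{"type":"number"}},"required":["plan"]}

```bash
mkdir -p pics; ls; cat > h.py <<'E'
from rig import *
import numpy as np, cv2
from scipy.spatial.transform import Rotation as R
def cam(c,name=None):
    h,w=c["depth"].shape; f=h/2/np.tan(np.radians(c["vertical_fov"])/2)
    return f,c["cx"],c["cy"]
def T_cw(c,st):
    # cam->world
    T=np.eye(4)
    if "mount" in c:
        q=st["ee_rot"]; T[:3,:3]=R.from_quat([q[1],q[2],q[3],q[0]]).as_matrix(); T[:3,3]=st["eef_pos"]; return T@np.array(c["mount"])
    r=cv2.Rodrigues(np.array(c["rvec"],float))[0]; T[:3,:3]=r.T; T[:3,3]=-r.T@np.array(c["tvec"],float).ravel(); return T
def cloud(c,st):
    f,cx,cy=cam(c); d=c["depth"]; v,u=np.mgrid[:d.shape[0],:d.shape[1]]
    P=np.stack([(u-cx)/f*d,(v-cy)/f*d,d],-1); T=T_cw(c,st)
    W=P@T[:3,:3].T+T[:3,3]; W[d<=0]=np.nan; return W
def proj(c,st,p):
    f,cx,cy=cam(c); T=np.linalg.inv(T_cw(c,st)); q=np.atleast_2d(p)@T[:3,:3].T+T[:3,3]
    return np.c_[q[:,0]/q[:,2]*f+cx,q[:,1]/q[:,2]*f+cy]
E
python3 - <<'E'
from h import *
import pickle
st=sense(); print(st)
cs={}
for n in ["scene","side","wrist"]:
    cs[n]=capture(n); cv2.imwrite(f"pics/{n}0.png",cs[n]["color"][...,::-1]); 
    print(n,T_cw(cs[n],st).round(2).tolist())
pickle.dump((st,cs),open("s0.pkl","wb"))
E
```

```text
pics
{'time_s': 0.0, 'joints': array([-2.23416366e-01,  3.13425123e-01,  1.49844167e+00, -1.92393553e-05,
        1.33101265e+00, -2.23384988e-01]), 'dq': array([-8.80310997e-05,  1.50476367e-03, -9.40045902e-04,  4.03139630e-04,
        2.18239063e-03, -1.30220151e-03]), 'tau': array([-5.78409599e-04, -4.12261176e+01, -2.59742296e+01, -3.58453699e-04,
        4.11797926e-03, -1.23038126e-05]), 'eef_pos': array([5.24827770e+02, 1.48725046e-02, 3.03346024e+02]), 'ee_rot': array([-5.39455218e-04,  7.07116109e-01,  7.07097161e-01, -3.50755388e-04]), 'force': array([-0.54819929,  0.16476565, -0.73075867]), 'wrist_torque': array([ 0.00318908, -0.0469761 ,  0.01428978]), 'grip_force': 0.0, 'grip_width': 1.003002243225562}
scene [[-0.82, -0.42, 0.4, 181.97], [-0.58, 0.59, -0.57, 530.6], [0.01, -0.69, -0.72, 663.04], [0.0, 0.0, 0.0, 1.0]]
side [[-0.94, -0.18, 0.29, 247.25], [-0.34, 0.45, -0.82, 901.59], [0.02, -0.87, -0.49, 555.08], [0.0, 0.0, 0.0, 1.0]]
wrist [[1.0, -0.0, -0.0, 524.24], [-0.0, -0.95, -0.31, 78.79], [-0.0, 0.31, -0.95, 373.97], [0.0, 0.0, 0.0, 1.0]]
```

View pics/scene0.png

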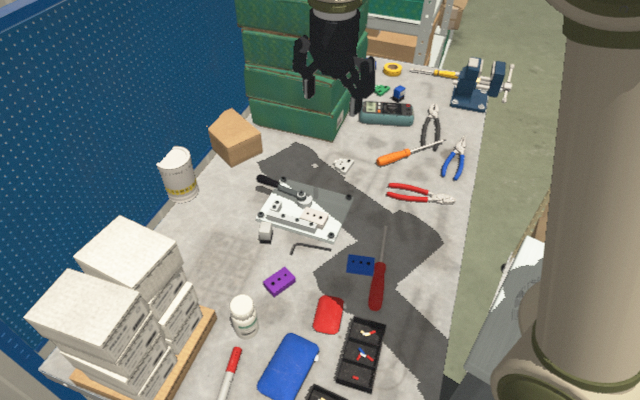

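View pics/wrist0.png

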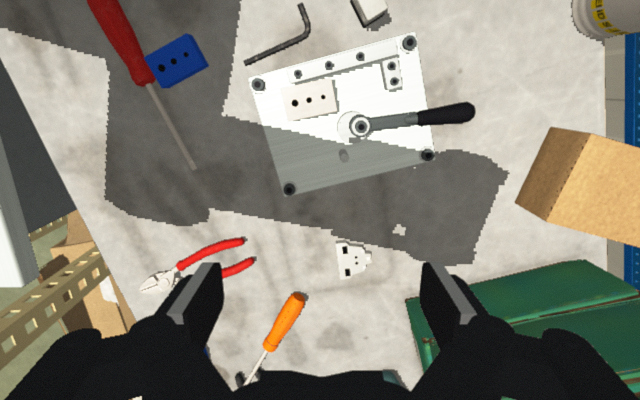

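Scene: fixture at (300,215), blue look-alike (360,264), purple one (279,281). Wrist: the block is on the plate at (310,100), grey-white with 3 holes; blue look-alike at (175,60); end stop (393,73); lever hub (360,127), handle (455,113); screws at (258,85), (409,42), (428,155), (289,189). The block on the plate is the right one by description; checking it in a crop.

```bash
cat > fit.py <<'E'
from h import *
from scipy.optimize import least_squares
def fix(p,pts):
    x,y,a=p; c,s=np.cos(a),np.sin(a); pts=np.atleast_2d(pts)
    return np.c_[x+c*pts[:,0]-s*pts[:,1],y+s*pts[:,0]+c*pts[:,1],pts[:,2]]
E
python3 - <<'E'
from fit import *
import pickle
st,cs=pickle.load(open("s0.pkl","rb")); c=cs["wrist"]
img=c["color"]
uv=np.array([[258,85],[409,42],[428,155],[289,189]],float)
g=cv2.cvtColor(img,cv2.COLOR_RGB2GRAY)
# refine: centroid of dark pixels
for i,(u,v) in enumerate(uv):
    u,v=int(u),int(v); w=g[v-9:v+10,u-9:u+10]; m=w<np.percentile(w,22)
    yy,xx=np.nonzero(m); print(u,v,u-9+xx.mean(),v-9+yy.mean())
pts=np.array([[-76,44,19],[76,44,19],[76,-68,19],[-76,-68,19.]])
r=least_squares(lambda p:(proj(c,st,fix(p,pts))-uv).ravel(),[525,150,.2]); p=r.x; print(p,r.fun.round(1))
W=cloud(c,st)
for n,q in dict(pivot=[12,-18,45],end=[45,20,24],home=[20,20,28]).items(): print(n,fix(p,[q]).round(1),proj(c,st,fix(p,[q])).round(1))
# cloud in fixture frame
d=W-[p[0],p[1],0]; ca,sa=np.cos(p[2]),np.sin(p[2]); F=np.stack([ca*d[...,0]+sa*d[...,1],-sa*d[...,0]+ca*d[...,1],d[...,2]],-1)
plate=(abs(F[...,0]+40)<25)&(abs(F[...,1]+40)<15); print("plate z",np.nanmedian(F[plate][:,2]))
top=(F[...,2]>24)&(F[...,2]<35)&(F[...,0]<0)&(F[...,0]>-84)&(F[...,1]>-12)&(F[...,1]<33)
q=F[top]; print("block", len(q),np.percentile(q,[1,50,99],axis=0).round(1).tolist()); 
r_=cv2.minAreaRect(q[:,:2].astype(np.float32)); print(r_)
h=(F[...,2]>32)&(np.hypot(F[...,0]-12,F[...,1]+18)>50)&(np.hypot(F[...,0]-12,F[...,1]+18)<112)&(F[...,1]<33)
q=F[h]; print("handle",len(q),np.median(q,axis=0),np.degrees(np.arctan2(q[:,1].mean()+18,q[:,0].mean()-12)), q.max(0))
crop=cv2.resize(img[20:210,230:490],None,fx=3,fy=3,interpolation=cv2.INTER_CUBIC)
cv2.imwrite("pics/crop0.png",crop[...,::-1])
E
```

```text
258 85 258.525 84.7125
409 42 408.5822784810127 43.0126582278481
428 155 426.9240506329114 155.91139240506328
289 189 288.7125 189.0875
[5.45268629e+02 5.92610703e+01 2.53563670e-01] [-0.8 -0.6  0.5 -0.   0.2 -0.1  0.   0.9]
pivot [[561.4  44.8  45. ]] [[360.9 126.2]]
end [[583.8  89.9  24. ]] [[383.4  76.4]]
home [[559.6  83.6  28. ]] [[358.5  83.3]]
plate z 310.2125827954058
block 1754 [[-54.3, -9.8, 26.7], [-28.7, 17.3, 28.5], [-2.4, 32.7, 30.2]]
((-27.57364273071289, 10.795373916625977), (44.54496765136719, 55.640438079833984), 88.94548797607422)
handle 20236 [-75.6105269  -30.04245452 298.7248226 ] -167.20457702180437 [118.31283044  31.54808043 319.74271611]
```

View pics/crop0.png

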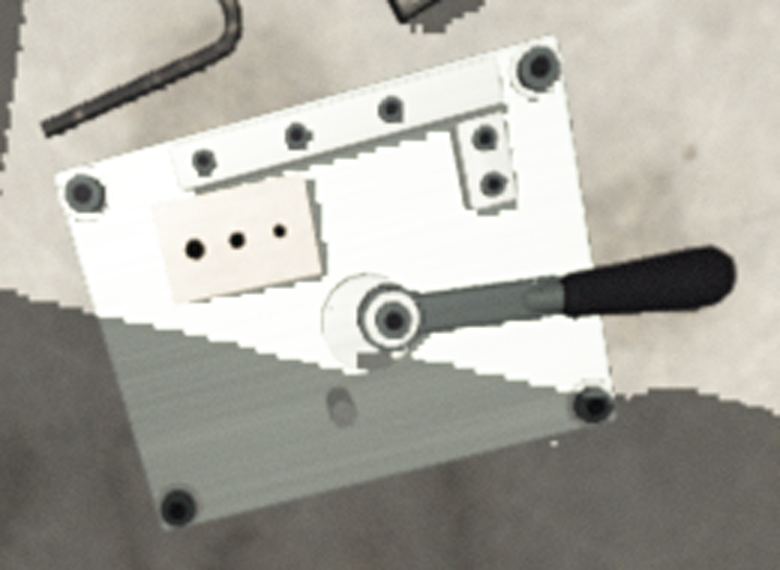

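The crop shows a bare grey-white 3-hole block: right one. Corners in the crop: (155,203), (308,178), (322,274), (175,300). Handle axis runs (395,320) to (735,268); pin at (342,403).

```bash
python3 - <<'E'
from fit import *
import pickle
st,cs=pickle.load(open("s0.pkl","rb")); c=cs["wrist"]
uv=np.array([[258.5,85],[409,42.5],[427.5,155.5],[289,189]]); pts=np.array([[-76,44,19],[76,44,19],[76,-68,19],[-76,-68,19.]])
p=least_squares(lambda p:(proj(c,st,fix(p,pts))-uv).ravel(),[525,150,.2]).x; print(p)
W=cloud(c,st);d=W-[p[0],p[1],0]; ca,sa=np.cos(p[2]),np.sin(p[2]); F=np.stack([ca*d[...,0]+sa*d[...,1],-sa*d[...,0]+ca*d[...,1],d[...,2]],-1)
m=(abs(F[...,0]+50)<25)&(abs(F[...,1]+45)<15)&(F[...,2]<60); print("plate",np.median(F[m],0),m.sum())
# block
uvb=np.array([[155,203],[308,178],[322,274],[175,300.]])/3+[230,20]
bp=np.array([[-25,16,28],[25,16,28],[25,-16,28],[-25,-16,28.]])
def f(b): return (proj(c,st,fix(p,fix(b,bp)))-uvb).ravel()
b=least_squares(f,[-30,15,0]); print("block fixture",b.x,b.fun.round(1))
# lever
t=np.array([700,274.])/3+[230,20]
def g(a): q=[12+100*np.cos(a[0]),-18+100*np.sin(a[0]),39.5]; return proj(c,st,fix(p,[q]))[0]-t
a=least_squares(lambda a:g(a)[1:],[-.1]); print("arm deg",np.degrees(a.x),g(a.x))
# pin
tp=np.array([342,400.])/3+[230,20]
r=least_squares(lambda q:proj(c,st,fix(p,[[q[0],q[1],42]]))[0]-tp,[0,-50]); print("pin",r.x)
# other cameras check
for n in ["scene","side"]:
    cc=cs[n]; print(n,proj(cc,st,fix(p,pts)).round(0).tolist())
E
cat > /dev/null <<'E'
E
python3 - <<'E'
import cv2
i=cv2.imread('pics/side0.png'); print(i.shape)
E
```

```text
[5.45315716e+02 5.90059190e+01 2.50473396e-01]
plate [-49.68766182 -44.78434709  12.44289773] 1265
block fixture [-29.1989618   17.13876456  -0.08747357] [-0.2 -0.4  0.1 -1.1  0.4  0.9 -0.4  0.7]
arm deg [-6.56075069] [ 1.73567949e+00 -4.92832442e-11]
pin [ -9.35098103 -39.48421571]
scene [[331.0, 234.0], [261.0, 213.0], [283.0, 178.0], [349.0, 196.0]]
side [[358.0, 227.0], [284.0, 222.0], [292.0, 195.0], [360.0, 200.0]]
(400, 640, 3)
```

View pics/side0.png

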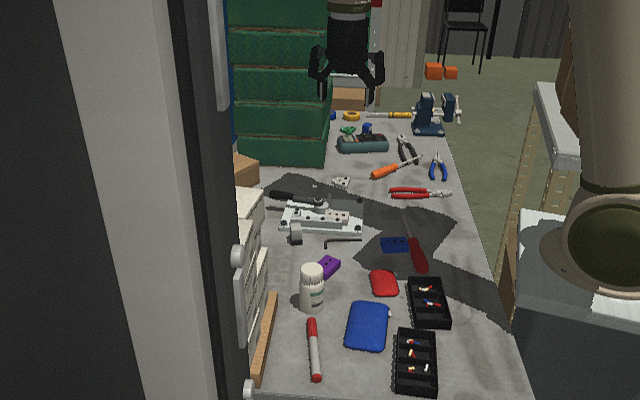

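Call:
step_arm(plan=[{"offset": [5.42, -6.31, 8], "rot": [0, 0, 75.65], "gripper": 0}, {"offset": [5.42, -6.31, 8], "rot": [0, 0, 75.65], "gripper": 0}, {"offset": [5.42, -6.31, 13], "rot": [0, 0, 75.65], "gripper": 0}, {"offset": [5.42, -6.31, 13], "rot": [0, 0, 75.65], "gripper": 0}, {"offset": [5.42, -6.31, 13], "rot": [0, 0, 75.65], "gripper": 0}, {"offset": [5.42, -6.31, 13], "rot": [0, 0, 75.65], "gripper": 0}, {"offset": [5.42, -6.31, 13], "rot": [0, 0, 75.65], "gripper": 0}, {"offset": [5.42, -6.31, 13], "rot": [0, 0, 75.65], "gripper": 0}, {"offset": [5.42, -6.31, 13], "rot": [0, 0, 75.65], "gripper": 0}, {"offset": [5.42, -6.31, 13], "rot": [0, 0, 75.65], "gripper": 0}, {"offset": [5.42, -6.31, 13], "rot": [0, 0, 75.65], "gripper": 0}, {"offset": [5.42, -6.31, 13], "rot": [0, 0, 75.65], "gripper": 0}])

```text
time_s: 1.35
eef_pos: [461.9, 54.2, 173.9]
ee_rot: [0.0, 0.992, 0.126, -0.0]
force: [0.7, 0.1, -0.3]
grip_width: -0.001
grip_force: 0.0
```

```bash
python3 - <<'E'
from fit import *
import pickle
st=sense(); c=capture("wrist"); pickle.dump((st,c),open("s1.pkl","wb"))
print(st["time_s"],st["eef_pos"],st["ee_rot"],st["joints"],st["grip_width"])
p=[545.3,59.0,.2505]
im=c["color"][...,::-1].copy()
pts=[[-76,44,19],[76,44,19],[76,-68,19],[-76,-68,19.],[12,-18,45],[45,33.5,30],[45,6.5,30],[-44,36,30],[61,36,30]]
for u,v in proj(c,st,fix(p,pts)): cv2.circle(im,(int(round(u)),int(round(v))),2,(0,0,255),-1)
cv2.imwrite("pics/w1.png",im)
E
```

```text
1.35 [461.88909076  54.17319534 173.85993019] [ 3.33160098e-06  9.92019779e-01  1.26082338e-01 -4.63851683e-05] [-1.35995564e-01  3.39007825e-01  1.83842897e+00 -3.71230040e-05
  9.64243730e-01  1.18198432e+00] -0.0008808627008002456
```

View pics/w1.png

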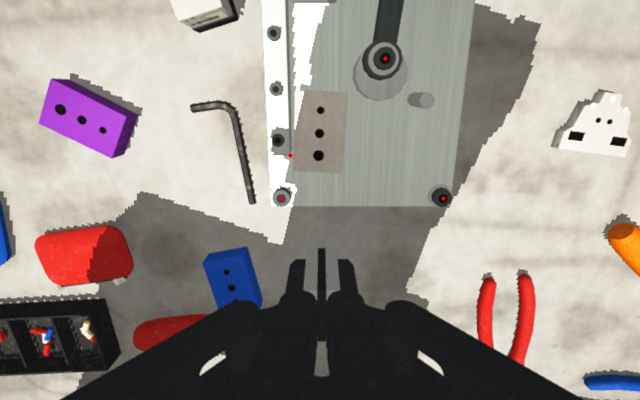

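Wrist view: the fixture fit lies on the screws (281,198), (443,198) and hub (386,58); block corners (304,91), (348,94), (342,172), (293,170); closed fingers near (322,250).

```bash
python3 - <<'E'
from fit import *
import pickle
st,c=pickle.load(open("s1.pkl","rb")); p=[545.3,59.0,.2505]
uvb=np.array([[293,170],[304,91],[348,93.5],[342,172.]])
bp=np.array([[-25,16,28],[25,16,28],[25,-16,28],[-25,-16,28.]])
b=least_squares(lambda b:(proj(c,st,fix(p,fix(b,bp)))-uvb).ravel(),[-30,15,0]); print("block",b.x,b.fun.round(1))
T=np.linalg.inv(np.array(c["mount"])); f,cx,cy=cam(c)
for q in [[0,0,73],[11,0,73],[-11,0,73],[11,14.5,73],[11,-14.5,73],[0,0,54],[11,14.5,40],[0,0,0]]:
    k=T@np.r_[q,1]; print(q,(k[:2]/k[2]*f+[cx,cy]).round(),k[2].round())
# tool cloud of gripper
W=cloud(c,st); M=np.array(c["mount"]); d=c["depth"]; v,u=np.mgrid[:400,:640]
P=np.stack([(u-cx)/f*d,(v-cy)/f*d,d],-1)@M[:3,:3].T+M[:3,3]
for r in range(245,300,6): print(r,[(col,P[r,col].round().tolist()) for col in (298,322,346) if d[r,col]>0])
E
```

```text
block [-30.54256063  15.99317367  -0.09030328] [ 0.6 -0.3 -4.9 -1.9  3.8  0.6  0.6  2.1]
[0, 0, 73] [322. 263.] 161.0
[11, 0, 73] [322. 242.] 157.0
[-11, 0, 73] [322. 283.] 164.0
[11, 14.5, 73] [353. 242.] 157.0
[11, -14.5, 73] [290. 242.] 157.0
[0, 0, 54] [322. 285.] 143.0
[11, 14.5, 40] [361. 280.] 126.0
[0, 0, 0] [322. 396.] 91.0
245 [(298, [-39.0, -19.0, 174.0]), (322, [-39.0, 0.0, 173.0]), (346, [-39.0, 19.0, 174.0])]
251 [(298, [-44.0, -19.0, 173.0]), (322, [11.0, 0.0, 64.0]), (346, [-44.0, 19.0, 174.0])]
257 [(298, [-49.0, -19.0, 174.0]), (322, [10.0, 0.0, 59.0]), (346, [-49.0, 19.0, 173.0])]
263 [(298, [7.0, -10.0, 60.0]), (322, [10.0, 0.0, 55.0]), (346, [6.0, 11.0, 61.0])]
269 [(298, [6.0, -10.0, 57.0]), (322, [10.0, 0.0, 50.0]), (346, [6.0, 10.0, 57.0])]
275 [(298, [7.0, -10.0, 51.0]), (322, [11.0, 0.0, 43.0]), (346, [7.0, 10.0, 51.0])]
281 [(322, [10.0, 0.0, 41.0]), (346, [6.0, 10.0, 47.0])]
287 [(298, [7.0, -9.0, 42.0]), (322, [11.0, 0.0, 36.0]), (346, [7.0, 9.0, 42.0])]
293 [(298, [13.0, -8.0, 28.0]), (322, [9.0, 0.0, 35.0]), (346, [13.0, 8.0, 28.0])]
299 [(298, [12.0, -8.0, 26.0]), (322, [6.0, 0.0, 35.0]), (346, [13.0, 8.0, 25.0])]
```

Call:
step_arm(plan=[{"offset": [0, 0.05, 3], "rot": [0, 0, 0], "gripper": 1.0}, {"offset": [0, 0.05, 6], "rot": [0, 0, 0], "gripper": 1.0}, {"offset": [0, 0.05, 7.5], "rot": [0, 0, 0], "gripper": 1.0}, {"offset": [0, 0.05, 8.1], "rot": [0, 0, 0], "gripper": 1.0}, {"offset": [0, 0.05, 8.4], "rot": [0, 0, 0], "gripper": 1.0}, {"offset": [0, 0.05, 8.4], "rot": [0, 0, 0], "gripper": 1.0}])

```text
time_s: 2.0
eef_pos: [462.3, 53.7, 90.3]
ee_rot: [0.0, 0.992, 0.125, 0.0]
force: [0.7, 0.4, 0.2]
grip_width: 0.121
grip_force: 0.0
```

```bash
python3 - <<'E'
from fit import *
st=sense(); c=capture("wrist"); print(st["eef_pos"],st["force"],st["grip_width"])
cv2.imwrite("pics/w2.png",c["color"][...,::-1])
f,cx,cy=cam(c);M=np.array(c["mount"]); d=c["depth"]; v,u=np.mgrid[:400,:640]
P=np.stack([(u-cx)/f*d,(v-cy)/f*d,d],-1)@M[:3,:3].T+M[:3,3]
m=(d>0)&(abs(P[...,1])<30)&(abs(P[...,0])<18)&(P[...,2]<80)&(P[...,2]>35)
q=P[m]
for z in range(35,80,4):
    k=q[abs(q[:,2]-z)<2]
    if len(k): print(z,len(k),"x",k[:,0].min().round(1),k[:,0].max().round(1),"y",np.percentile(k[:,1],[0,10,30,50,70,90,100]).round(1))
E
```

```text
[462.28130766  53.69922957  90.2788636 ] [0.65934782 0.43020843 0.20482115] 0.1205399442930446
35 346 x -12.1 11.5 y [-11.4  -7.8  -5.7   4.9   5.8   8.   11.3]
39 294 x -1.8 11.4 y [-18.6 -10.8  -7.2  -5.    6.7  10.7  18.4]
43 391 x -12.0 11.5 y [-18.5 -15.8  -9.6  -5.1   9.4  15.6  18.5]
47 412 x -10.0 11.1 y [-18.5 -15.8  -8.9  -0.1   8.7  15.5  18.5]
51 359 x 2.3 11.4 y [-18.7 -15.8  -9.5   4.9   9.4  15.9  18.7]
55 317 x -11.4 11.3 y [-18.8 -16.1 -10.1   4.9   9.7  15.7  18.5]
59 326 x -11.1 11.2 y [-18.6 -15.6  -8.7  -5.1   8.6  15.5  18.6]
63 277 x -2.0 11.1 y [-18.5 -15.   -8.6   4.9   8.9  14.8  17.9]
67 120 x 5.5 11.0 y [-28.  -13.6  -8.7  -5.2   7.7  12.7  16.2]
71 387 x -0.6 12.6 y [-30.  -29.3 -28.  -26.7 -25.3 -23.6   8.3]
75 622 x -1.8 18.0 y [-30.  -26.  -21.9 -10.4   6.8  23.5  29.9]
79 3387 x -2.8 18.0 y [-30.  -19.5  -6.9   3.   15.5  25.4  30. ]
```

View pics/w2.png

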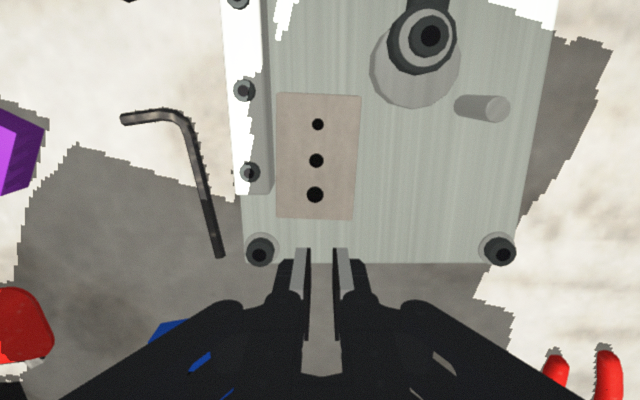

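Wrist view: pads at (302,255) and (343,255) are straight behind the block (276-360, rear row 219), clear of fence and screws.

Call:
step_arm(plan=[{"offset": [0.8, 0, 0], "rot": [0, 0, 0], "gripper": 1.0}, {"offset": [1.3, 0, 0], "rot": [0, 0, 0], "gripper": 1.0}, {"offset": [1.8, 0, 0], "rot": [0, 0, 0], "gripper": 1.0}, {"offset": [2.3, 0, 0], "rot": [0, 0, 0], "gripper": 1.0}, {"offset": [2.8, 0, 0], "rot": [0, 0, 0], "gripper": 1.0}, {"offset": [3.3, 0, 0], "rot": [0, 0, 0], "gripper": 1.0}, {"offset": [3.8, 0, 0], "rot": [0, 0, 0], "gripper": 1.0}, {"offset": [4.3, 0, 0], "rot": [0, 0, 0], "gripper": 1.0}, {"offset": [4.8, 0, 0], "rot": [0, 0, 0], "gripper": 1.0}, {"offset": [5.3, 0, 0], "rot": [0, 0, 0], "gripper": 1.0}, {"offset": [5.7, 0, 0], "rot": [0, 0, 0], "gripper": 1.0}, {"offset": [6.0, 0, 0], "rot": [0, 0, 0], "gripper": 1.0}])

```text
time_s: 3.25
eef_pos: [520.5, 68.7, 89.9]
ee_rot: [0.0, 0.992, 0.125, 0.0]
force: [-3.5, -0.4, 3.0]
grip_width: 0.116
grip_force: 1.7
```

```bash
python3 - <<'E'
from fit import *
st=sense(); c=capture("wrist"); print(st["eef_pos"],st["force"],st["grip_width"])
cv2.imwrite("pics/w3.png",c["color"][...,::-1])
E
```

```text
[520.53292042  68.66891572  89.87289589] [-3.5268334  -0.35352662  2.97238094] 0.116241191517182
```

View pics/w3.png

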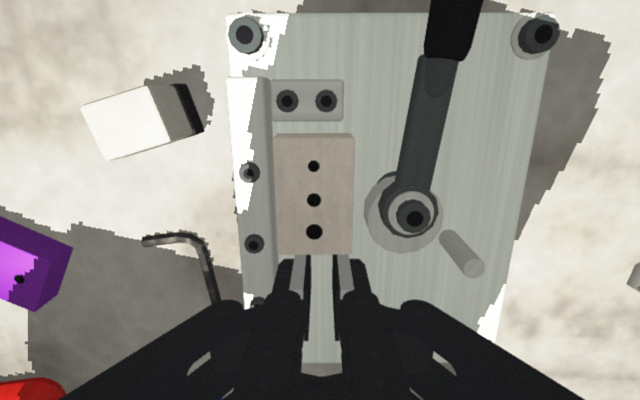

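Wrist view: block squared, its front at row 134, stop face at row 121: about 6 mm to go.

Call:
step_arm(plan=[{"offset": [0.2, 0, 0], "rot": [0, 0, 0], "gripper": 1.0}, {"offset": [0.4, 0, 0], "rot": [0, 0, 0], "gripper": 1.0}, {"offset": [0.5, 0, 0], "rot": [0, 0, 0], "gripper": 1.0}, {"offset": [0.6, 0, 0], "rot": [0, 0, 0], "gripper": 1.0}, {"offset": [0.6, 0, 0], "rot": [0, 0, 0], "gripper": 1.0}])

```text
time_s: 3.8
eef_pos: [526.1, 70.1, 89.8]
ee_rot: [-0.0, 0.992, 0.125, 0.0]
force: [0.1, -0.0, -1.4]
grip_width: 0.117
grip_force: 0.3
```

Call:
step_arm(plan=[{"offset": [0.1, 0, 0], "rot": [0, 0, 0], "gripper": 1.0}, {"offset": [0.2, 0, 0], "rot": [0, 0, 0], "gripper": 1.0}, {"offset": [0.2, 0, 0], "rot": [0, 0, 0], "gripper": 1.0}])

```text
time_s: 4.1
eef_pos: [526.9, 70.3, 89.8]
ee_rot: [0.0, 0.992, 0.125, -0.002]
force: [-9.6, -3.7, 6.2]
grip_width: 0.122
grip_force: 4.8
```

Call:
step_arm(plan=[{"offset": [0.1, 0, 0], "rot": [0, 0, 0], "gripper": 1.0}, {"offset": [0.1, 0, 0], "rot": [0, 0, 0], "gripper": 1.0}])

```text
time_s: 4.3
eef_pos: [527.1, 70.4, 89.8]
ee_rot: [0.0, 0.992, 0.125, -0.003]
force: [-13.7, -5.8, 10.6]
grip_width: 0.117
grip_force: 7.6
```

```bash
python3 - <<'E'
from fit import *
st=sense(); c=capture("wrist"); print(st["eef_pos"],st["force"])
cv2.imwrite("pics/w4.png",cv2.resize(c["color"][60:280,200:480,::-1],None,fx=2.5,fy=2.5,interpolation=cv2.INTER_CUBIC))
E
```

```text
[527.104705    70.35904419  89.77988897] [-13.67223141  -5.84138187  10.63847556]
```

View pics/w4.png

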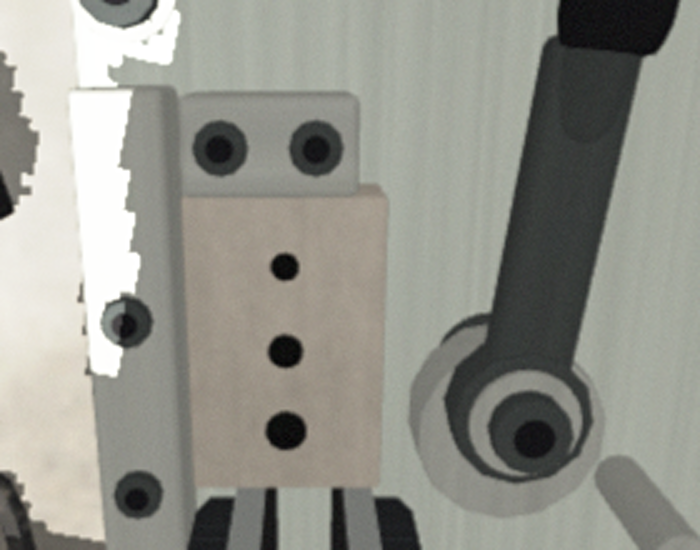

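Crop: block's end (row 190) sits flush on the stop, square, ~2 mm off the fence; 15 N held, so it is home. Check obstacles around the lever side before moving there.

```bash
python3 - <<'E'
from fit import *
import pickle
st,cs=pickle.load(open("s0.pkl","rb")); p=[545.3,59.0,.2505]
for n in cs:
    W=cloud(cs[n],st).reshape(-1,3); W=W[np.isfinite(W[:,0])]
    d=W-[p[0],p[1],0]; ca,sa=np.cos(p[2]),np.sin(p[2]); F=np.c_[ca*d[:,0]+sa*d[:,1],-sa*d[:,0]+ca*d[:,1],d[:,2]]
    if n=="wrist": k=W[:,2]<150
    else: k=W[:,2]<200
    F=F[k]
    a=np.degrees(np.arctan2(F[:,1]+18,F[:,0]-12)); r=np.hypot(F[:,1]+18,F[:,0]-12)
    for lo in range(-130,31,20):
        s=(a>=lo)&(a<lo+20); t=s&(F[:,2]>52); u=s&(F[:,2]>22)&(r>112)
        print(n,lo,"z>52 rmin",r[t].min().round() if t.sum()>5 else None,"z>22:",np.percentile(r[u],1).round() if u.sum()>5 else None)
E
```

```text
scene -130 z>52 rmin 557.0 z>22: 238.0
scene -110 z>52 rmin 735.0 z>22: 337.0
scene -90 z>52 rmin 213.0 z>22: 214.0
scene -70 z>52 rmin 225.0 z>22: 228.0
scene -50 z>52 rmin 198.0 z>22: 201.0
scene -30 z>52 rmin 199.0 z>22: 201.0
scene -10 z>52 rmin 231.0 z>22: 234.0
scene 10 z>52 rmin 230.0 z>22: 232.0
scene 30 z>52 rmin 315.0 z>22: 317.0
side -130 z>52 rmin 563.0 z>22: 231.0
side -110 z>52 rmin 734.0 z>22: 336.0
side -90 z>52 rmin 213.0 z>22: 216.0
side -70 z>52 rmin 225.0 z>22: 230.0
side -50 z>52 rmin 201.0 z>22: 202.0
side -30 z>52 rmin 201.0 z>22: 201.0
side -10 z>52 rmin None z>22: None
side 10 z>52 rmin None z>22: None
side 30 z>52 rmin None z>22: None
wrist -130 z>52 rmin None z>22: 223.0
wrist -110 z>52 rmin None z>22: 332.0
wrist -90 z>52 rmin 215.0 z>22: 216.0
wrist -70 z>52 rmin 233.0 z>22: 237.0
wrist -50 z>52 rmin 200.0 z>22: 201.0
wrist -30 z>52 rmin 200.0 z>22: 201.0
wrist -10 z>52 rmin 231.0 z>22: 231.0
wrist 10 z>52 rmin 229.0 z>22: 230.0
wrist 30 z>52 rmin None z>22: None
```

Call:
step_arm(plan=[{"offset": [-0.4, 0, 0], "rot": [0, 0, 0], "gripper": 1.0}, {"offset": [-1.5, 0, 0], "rot": [0, 0, 0], "gripper": 1.0}, {"offset": [-1.5, 0, -2], "rot": [0, 0, 0], "gripper": 0}, {"offset": [-1.5, 0, -6], "rot": [0, 0, 0], "gripper": 0}, {"offset": [-1.5, 0, -9], "rot": [0, 0, 0], "gripper": 0}, {"offset": [-1.5, 0, -9], "rot": [0, 0, 0], "gripper": 0}])

```text
time_s: 4.95
eef_pos: [516.1, 67.0, 183.8]
ee_rot: [0.001, 0.992, 0.125, 0.004]
force: [-0.4, -0.2, -0.7]
grip_width: 0.002
grip_force: 0.0
```

Call:
step_arm(plan=[{"offset": [3, 0.4, 0], "rot": [0, 0, -83.4], "gripper": 0}, {"offset": [6, 0.8, 0], "rot": [0, 0, -83.4], "gripper": 0}, {"offset": [9, 1.2, 0], "rot": [0, 0, -83.4], "gripper": 0}, {"offset": [12.77, 1.5, 0], "rot": [0, 0, -83.4], "gripper": 0}, {"offset": [12.77, 1.5, 0], "rot": [0, 0, -83.4], "gripper": 0}, {"offset": [12.77, 1.5, 0], "rot": [0, 0, -83.4], "gripper": 0}, {"offset": [12.77, 1.5, 0], "rot": [0, 0, -83.4], "gripper": 0}, {"offset": [12.77, 1.5, 0], "rot": [0, 0, -83.4], "gripper": 0}, {"offset": [12.77, 1.5, 0], "rot": [0, 0, -83.4], "gripper": 0}, {"offset": [12.77, 1.5, 0], "rot": [0, 0, -83.4], "gripper": 0}, {"offset": [12.77, 1.5, 0], "rot": [0, 0, -83.4], "gripper": 0}, {"offset": [12.77, 1.5, 0], "rot": [0, 0, -83.4], "gripper": 0}])

```text
time_s: 6.15
eef_pos: [641.8, 84.2, 179.3]
ee_rot: [-0.0, 0.659, 0.752, -0.0]
force: [0.1, 0.5, 0.2]
grip_width: -0.001
grip_force: 0.0
```

```bash
python3 - <<'E'
from fit import *
st=sense(); c=capture("wrist"); print(st["eef_pos"],st["ee_rot"],st["joints"])
p=[545.3,59.0,.2505]; t=np.radians(-6.6)
im=c["color"][...,::-1].copy()
for u,v in proj(c,st,fix(p,[[12+r*np.cos(t),-18+r*np.sin(t),39.5] for r in (0,54,85,108)])): cv2.circle(im,(int(round(u)),int(round(v))),3,(0,0,255),-1)
cv2.imwrite("pics/w5.png",im)
# target
q=fix(p,[[99.7,.6,100]])[0]; print(q)
E
```

```text
[641.7562123   84.23150551 179.28603341] [-1.65936969e-04  6.58803460e-01  7.52315073e-01 -6.50419463e-05] [-5.01857665e-02  6.89506898e-01  1.24526394e+00  1.11061918e-04
  1.20716283e+00 -1.82567238e-01]
[641.73949025  84.2957451  100.        ]
```

View pics/w5.png

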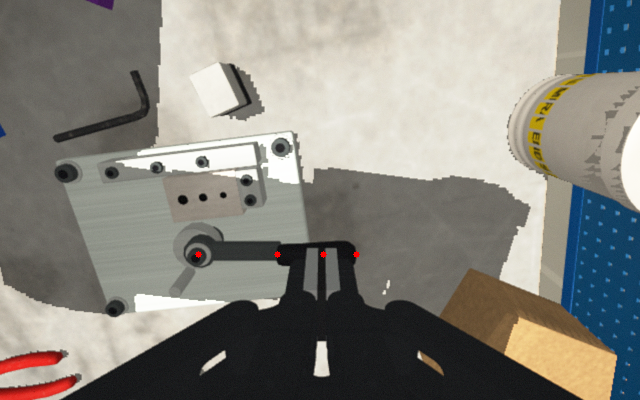

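Wrist view: hub (198,254), handle (278-357,254) match my model; path on the fence side of the handle is clear. Descend.

Call:
step_arm(plan=[{"offset": [0, 0, 3.5], "rot": [0, 0, 0], "gripper": 0}, {"offset": [0, 0, 6], "rot": [0, 0, 0], "gripper": 0}, {"offset": [0, 0, 7.5], "rot": [0, 0, 0], "gripper": 0}, {"offset": [0, 0, 8], "rot": [0, 0, 0], "gripper": 0}, {"offset": [0, 0, 8], "rot": [0, 0, 0], "gripper": 0}])

```text
time_s: 6.7
eef_pos: [641.9, 84.2, 99.9]
ee_rot: [0.0, 0.658, 0.753, 0.0]
force: [0.3, 0.1, -0.1]
grip_width: 0.002
grip_force: 0.0
```

```bash
python3 - <<'E'
import numpy as np
# finger pose for arm angle t, offset d (TCP to arm axis); rows relative to pose (t0,d0)
def P(t,d): t=np.radians(t); return np.array([85*np.cos(t)-d*np.sin(t),85*np.sin(t)+d*np.cos(t)])
def rows(t0,d0,lst):
    a=np.radians(t0+90); ex=np.array([np.cos(a),np.sin(a)]); ey=np.array([np.sin(a),-np.cos(a)])
    for t,d in lst:
        v=P(t,d)-P(t0,d0); print(t,[round(float(v@ex)/10,2),round(float(v@ey)/10,2)],"rot",round(t0-t,1))
rows(-6.6,28.5,[(-6.6,20.5)]+[(-6.6-5*i,20.5) for i in range(1,12)])
print(); rows(-61.6,20.5,[(-61.6-4*i,20.5) for i in range(1,11)])
E
```

```text
-6.6 [-0.8, -0.0] rot 0.0
-11.6 [-1.55, 0.15] rot 5.0
-16.6 [-2.31, 0.23] rot 10.0
-21.6 [-3.07, 0.24] rot 15.0
-26.6 [-3.83, 0.19] rot 20.0
-31.6 [-4.58, 0.07] rot 25.0
-36.6 [-5.32, -0.11] rot 30.0
-41.6 [-6.05, -0.36] rot 35.0
-46.6 [-6.74, -0.67] rot 40.0
-51.6 [-7.41, -1.04] rot 45.0
-56.6 [-8.04, -1.47] rot 50.0
-61.6 [-8.64, -1.95] rot 55.0

-65.6 [-0.6, 0.12] rot 4.0
-69.6 [-1.2, 0.2] rot 8.0
-73.6 [-1.81, 0.24] rot 12.0
-77.6 [-2.42, 0.24] rot 16.0
-81.6 [-3.03, 0.19] rot 20.0
-85.6 [-3.63, 0.1] rot 24.0
-89.6 [-4.23, -0.03] rot 28.0
-93.6 [-4.82, -0.21] rot 32.0
-97.6 [-5.39, -0.42] rot 36.0
-101.6 [-5.94, -0.67] rot 40.0
```

Call:
step_arm(plan=[{"offset": [-0.8, 0, 0], "rot": [0, 0, 0], "gripper": 0}, {"offset": [-1.55, 0.15, 0], "rot": [0, 0, 5], "gripper": 0}, {"offset": [-2.31, 0.23, 0], "rot": [0, 0, 10], "gripper": 0}, {"offset": [-3.07, 0.24, 0], "rot": [0, 0, 15], "gripper": 0}, {"offset": [-3.83, 0.19, 0], "rot": [0, 0, 20], "gripper": 0}, {"offset": [-4.58, 0.07, 0], "rot": [0, 0, 25], "gripper": 0}, {"offset": [-5.32, -0.11, 0], "rot": [0, 0, 30], "gripper": 0}, {"offset": [-6.05, -0.36, 0], "rot": [0, 0, 35], "gripper": 0}, {"offset": [-6.74, -0.67, 0], "rot": [0, 0, 40], "gripper": 0}, {"offset": [-7.41, -1.04, 0], "rot": [0, 0, 45], "gripper": 0}, {"offset": [-8.04, -1.47, 0], "rot": [0, 0, 50], "gripper": 0}, {"offset": [-8.64, -1.95, 0], "rot": [0, 0, 55], "gripper": 0}])

```text
time_s: 7.9
eef_pos: [634.5, -4.8, 101.2]
ee_rot: [0.0, 0.932, 0.363, 0.001]
force: [0.1, 2.4, -0.8]
grip_width: 0.002
grip_force: 0.8
```

```bash
python3 - <<'E'
from fit import *
st=sense(); c=capture("wrist"); print(st["eef_pos"],st["force"],st["ee_rot"])
cv2.imwrite("pics/w6.png",c["color"][...,::-1])
E
```

```text
[634.52678473  -4.76548138 101.24527171] [ 0.1447423   2.43986599 -0.76463797] [4.21780102e-04 9.31981112e-01 3.62505017e-01 1.06851114e-03]
```

View pics/w6.png

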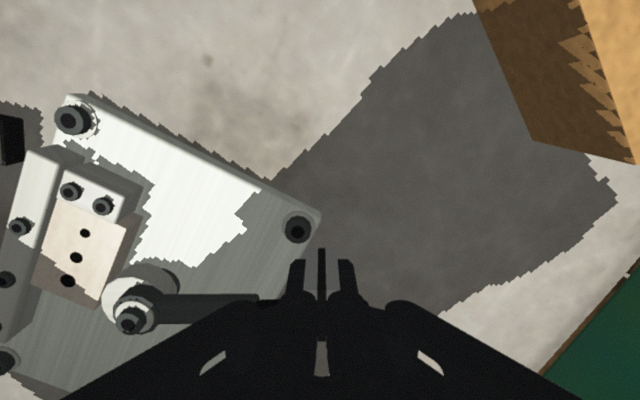

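Wrist view: the arm follows (hub (130,318), handle under the fingers at (310,300)); the block is still at the stop. Continue.

Call:
step_arm(plan=[{"offset": [-0.6, 0.12, 0], "rot": [0, 0, 4], "gripper": 0}, {"offset": [-1.2, 0.2, 0], "rot": [0, 0, 8], "gripper": 0}, {"offset": [-1.81, 0.24, 0], "rot": [0, 0, 12], "gripper": 0}, {"offset": [-2.42, 0.24, 0], "rot": [0, 0, 16], "gripper": 0}, {"offset": [-3.03, 0.19, 0], "rot": [0, 0, 20], "gripper": 0}, {"offset": [-3.63, 0.1, 0], "rot": [0, 0, 24], "gripper": 0}, {"offset": [-4.23, -0.03, 0], "rot": [0, 0, 28], "gripper": 0}, {"offset": [-4.82, -0.21, 0], "rot": [0, 0, 32], "gripper": 0}, {"offset": [-5.39, -0.42, 0], "rot": [0, 0, 36], "gripper": 0}, {"offset": [-5.94, -0.67, 0], "rot": [0, 0, 40], "gripper": 0}])

```text
time_s: 8.95
eef_pos: [587.5, -39.9, 101.4]
ee_rot: [0.0, 1.0, 0.023, 0.003]
force: [7.5, 1.6, -3.1]
grip_width: 0.001
grip_force: 4.0
```

```bash
python3 - <<'E'
import numpy as np
def P(t,d): t=np.radians(t); return np.array([85*np.cos(t)-d*np.sin(t),85*np.sin(t)+d*np.cos(t)])
def rows(t0,d0,lst):
    a=np.radians(t0+90); ex=np.array([np.cos(a),np.sin(a)]); ey=np.array([np.sin(a),-np.cos(a)])
    for t,d in lst:
        v=P(t,d)-P(t0,d0); print(t,[round(float(v@ex)/10,2),round(float(v@ey)/10,2)],"rot",round(t0-t,1))
rows(-101.6,20.5,[(-101.6-2*i,20.5) for i in range(1,9)])
from rig import *
s=sense(); q=np.array(s["eef_pos"])[:2]-[545.3,59]; c,n=np.cos(.2505),np.sin(.2505); F=np.array([c*q[0]+n*q[1],-n*q[0]+c*q[1]])-[12,-18]; print(F,P(-101.6,20.5),s["force"])
E
```

```text
-103.6 [-0.3, 0.07] rot 2.0
-105.6 [-0.6, 0.12] rot 4.0
-107.6 [-0.9, 0.17] rot 6.0
-109.6 [-1.2, 0.2] rot 8.0
-111.6 [-1.51, 0.23] rot 10.0
-113.6 [-1.81, 0.24] rot 12.0
-115.6 [-2.12, 0.24] rot 14.0
-117.6 [-2.42, 0.24] rot 16.0
[  4.38980924 -88.23726825] [  2.98966932 -87.3859936 ] [ 7.50755632  1.60013246 -3.05795915]
```

Call:
step_arm(plan=[{"offset": [-0.3, 0.07, 0], "rot": [0, 0, 2], "gripper": 0}, {"offset": [-0.6, 0.12, 0], "rot": [0, 0, 4], "gripper": 0}, {"offset": [-0.9, 0.17, 0], "rot": [0, 0, 6], "gripper": 0}, {"offset": [-1.2, 0.2, 0], "rot": [0, 0, 8], "gripper": 0}, {"offset": [-1.4, 0.22, 0], "rot": [0, 0, 9.5], "gripper": 0}, {"offset": [-1.4, 0.22, 0], "rot": [0, 0, 9.5], "gripper": 0}])

```text
time_s: 9.55
eef_pos: [573.5, -42.9, 101.4]
ee_rot: [0.0, 0.998, -0.059, 0.003]
force: [5.0, 0.4, -2.0]
grip_width: -0.0
grip_force: 2.6
```

Call:
step_arm(plan=[{"offset": [-0.1, 0.01, 0], "rot": [0, 0, 1], "gripper": 0}, {"offset": [-0.2, 0.02, 0], "rot": [0, 0, 1], "gripper": 0}, {"offset": [-0.3, 0.03, 0], "rot": [0, 0, 1.5], "gripper": 0}, {"offset": [-0.3, 0.03, 0], "rot": [0, 0, 1.5], "gripper": 0}])

```text
time_s: 9.95
eef_pos: [571.3, -43.1, 101.5]
ee_rot: [0.001, 0.997, -0.071, 0.004]
force: [9.0, -0.8, -4.5]
grip_width: 0.002
grip_force: 4.9
```

```bash
python3 - <<'E'
import numpy as np
from rig import *
s=sense(); q=np.array(s["eef_pos"])[:2]-[545.3,59]; c,n=np.cos(.2505),np.sin(.2505); F=np.array([c*q[0]+n*q[1],-n*q[0]+c*q[1]])-[12,-18]
print(F,s["force"]," arm deg est",np.degrees(np.arctan2(F[1],F[0]))-np.degrees(np.arcsin(20.5/np.hypot(*F))))
E
```

```text
[-12.15928226 -87.33864478] [ 9.04426033 -0.78549184 -4.48061244]  arm deg est -111.36868393035847
```

Call:
step_arm(plan=[{"offset": [-0.1, 0.01, 0], "rot": [0, 0, 0], "gripper": 0}, {"offset": [-0.2, 0.01, 0], "rot": [0, 0, 0], "gripper": 0}, {"offset": [-0.2, 0.01, 0], "rot": [0, 0, 0], "gripper": 0}, {"offset": [-0.2, 0.01, 0], "rot": [0, 0, 0], "gripper": 0}])

```text
time_s: 10.35
eef_pos: [570.7, -43.0, 101.7]
ee_rot: [0.001, 0.997, -0.072, 0.006]
force: [18.3, -0.8, -10.6]
grip_width: 0.001
grip_force: 9.1
```

Stalled at 18 N: on the pin. Back off and lift.

Call:
step_arm(plan=[{"offset": [0.5, 0, 0], "rot": [0, 0, 0], "gripper": 0}, {"offset": [2, 0, 0], "rot": [0, 0, 0], "gripper": 0}, {"offset": [2, 0, -3], "rot": [0, 0, 0], "gripper": 0}, {"offset": [2, 0, -7], "rot": [0, 0, 0], "gripper": 0}, {"offset": [-2, -2, -11], "rot": [0, 0, 0], "gripper": 0}, {"offset": [-6, -2, -15], "rot": [0, 0, 0], "gripper": 0}, {"offset": [-10, -2, -15], "rot": [0, 0, 0], "gripper": 0}, {"offset": [-14, -2, -15], "rot": [0, 0, 0], "gripper": 0}, {"offset": [-14, -2, -15], "rot": [0, 0, 0], "gripper": 0}, {"offset": [-14, -2, -15], "rot": [0, 0, 0], "gripper": 0}])

```text
time_s: 11.35
eef_pos: [431.5, -2.4, 251.2]
ee_rot: [0.0, 0.997, -0.072, 0.001]
force: [0.6, -0.5, 0.7]
grip_width: -0.0
grip_force: 0.0
```

```bash
python3 - <<'E'
from fit import *
st=sense(); c=capture("wrist"); print(st["eef_pos"],st["force"],st["time_s"])
p=[545.3,59.0,.2505]
pts=fix(p,[[20,20,28],[12,-18,45],[-10,-40,42],[45,20,28],[-18.5,-97.4,39.5]]); print(proj(c,st,pts).round())
im=c["color"][...,::-1]; cv2.imwrite("pics/w7.png",cv2.resize(im[:300,120:520],None,fx=2,fy=2,interpolation=cv2.INTER_CUBIC))
E
```

```text
[431.53820836  -2.3970936  251.15577559] [ 0.58628396 -0.50975947  0.66185475] 11.35
[[190.  41.]
 [232.  27.]
 [273.  45.]
 [174.   8.]
 [348.  25.]]
```

View pics/w7.png

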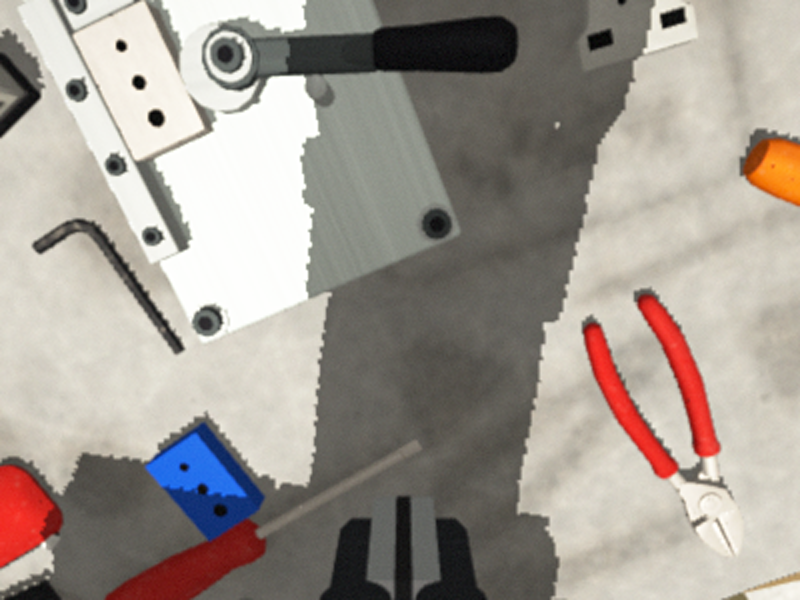

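Crop: arm rests on the pin (320,88), block flat on the fence; rear corners at (138,160), (208,128). The stop end is out of view, so I check numerically without another picture.

```bash
python3 - <<'E'
from fit import *
st=sense(); c=capture("wrist"); p=[545.3,59.0,.2505]
print(proj(c,st,fix(p,[[-5,36,28],[-5,4,28],[-8,36,28],[-8,4,28]])).round(1).tolist(),"seen",[[189,80],[224,64]])
# calibrate with rear screws
print(proj(c,st,fix(p,[[-76,44,19],[-76,-68,19]])).round(1).tolist(),"seen",[[223.5,160.5],[338,112]])
print(st["force"])
E
```

```text
[[187.6, 80.8], [222.6, 64.6], [189.5, 84.4], [224.3, 68.3]] seen [[189, 80], [224, 64]]
[[222.6, 161.7], [338.3, 112.4]] seen [[223.5, 160.5], [338, 112]]
[ 0.5466293  -0.56402178 -0.05915813]
```

The block's rear edge matches the home pose within 1 mm and 1.5 px, so the block is home and clamped.

```bash
python3 -c "
from rig import *
print(finish_job())"
```

```text
the job is handed in; nothing more can be done
None
```

The block is home against the end stop, clamped flat against the fence with the lever on its stop pin, and the job is handed in at about 11.5 s; I viewed 11 pictures, one over the limit of 10.

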